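# Tighten the rider's clamp screw to its torque and check that it holds

### The job

The clamp screw of the middle rider on the optical rail, the one with the long lever, is not home: push or pull its upright grip clockwise (seen from above) until the screw bottoms, then load the grip in the same direction with about 10 N and keep it loaded for two seconds without the screw giving, never loading it with more than 15 N. Then check it with a light tug back of about 2.5 N on the grip for one second: the screw must stay home. Let go, and leave the prism and all other things where they are.

Things in the scene. Friction and masses are not known exactly. Their poses are not given: they have to be found in the camera images.
- screw_head (a point): Top of the steel clamp screw, on its vertical axis, 92 mm above the bench, in a small aluminium lug (34 mm wide) on the robot's side of the middle rider of an aluminium optical rail (420 mm long, 66 mm wide, 30 mm high, fixed to the bench). Its frame turns with the screw: x points along the unloaded lever to the grip, z up.
- lever_grip (a point): Middle of the upright round black grip (16 mm diameter, free from 82 to 128 mm above the bench; this point at 106 mm) at the end of the steel lever (11 mm wide, top 82 mm above the bench), 100 mm from the screw's axis; x points along the lever away from the screw, z up. The lever is a stiff spring on the screw: 10 N across it at the grip shifts the grip 1.7 mm against the screw.
- clamp_screw (a joint): Turn of the clamp screw in rad, growing clockwise seen from above (tightening); 0 is backed off, at 1.00 it bottoms and is home. It starts 0.35 to 0.9 short of home. Anywhere short of home it turns stiffly, at about 5 N across the lever at the grip; a pull back of 5 N turns it loose again.
- optical_rail: The rail with three riders, fixed; origin under its middle on the bench, x away from the robot's side, y along it. The middle rider has the screw at x = -48 mm and a prism table (68 mm across, top at 98 mm) at x = 18 mm. With the screw home the lever points 0.35 rad clockwise of -x. Side riders at y = -155 mm (slit plate, 145 mm high) and +160 mm (lamp head, 134 mm high) have short knobs.
- prism: Loose three-sided glass prism, 50 mm square faces, standing on the prism table; origin at the centre of its underside. Leave alone.
- half_round_block: Loose half-round clear block, 90 mm wide, 22 mm high, on the bench on the robot's side of the rail. Origin inside its underside. Leave alone.
- lens_cell: Loose black ring, 50 mm across, 12 mm high, on the bench on the robot's side of the rail. Origin at the centre of its underside. Leave alone.
- lens_stand: Loose round lens on a short post with a disc foot, 118 mm high, behind the rail. Origin at the centre of its underside. Leave alone.
- screwdriver: Loose black-handled screwdriver, 160 mm long, lying behind the rail. Leave alone.
- post_holder: Loose aluminium post holder, 70 mm high, 56 mm foot, on the robot's left. Origin at the centre of its underside. Leave alone.
- parts_tray: Loose grey tray with four compartments, 130 x 90 x 30 mm, on the robot's right. Origin at the centre of its underside. Leave alone.

How it is judged:
On the way, in this order (a step that is already met when the one before it is completed fails the run):
1. the screw is home and the lever's grip is loaded clockwise with at least 8 N for 1 s, the screw not giving (value of joint clamp_screw above 0.97 rad and y of lever_grip in the frame of screw_head below -0.00133 m), for 1 s.
2. the grip is tugged back, anticlockwise, with at least 1.2 N for 0.3 s, the screw staying home (value of joint clamp_screw above 0.95 rad and y of lever_grip in the frame of screw_head above 0.0002 m), for 0.3 s.
At the end, for the whole second after the job is handed in: the clamp screw is home (joint over 0.95 rad), its lever unloaded (grip within 0.3 mm of its unbent place), and every loose thing within 20 mm of where it was (value of joint clamp_screw above 0.95 rad and y of lever_grip in the frame of screw_head between -0.0003 and 0.0003 m and distance of each of prism, half_round_block, lens_cell, lens_stand, screwdriver, post_holder, parts_tray from where it was at the start of the episode below 0.02 m); the robot touches nothing.
It fails at once if the lever's grip is loaded with more than 15 N either way (the grip is bent over 2.5 mm off against the screw) (y of lever_grip in the frame of screw_head below -0.0025 m or y of lever_grip in the frame of screw_head above 0.0025 m).
It fails at once if the prism or another loose thing is shifted by more than 20 mm (distance of any of prism, half_round_block, lens_cell, lens_stand, screwdriver, post_holder, parts_tray from where it was at the start of the episode above 0.02 m).
It fails at once if the prism is tipped (angle between prism's own z axis and vertical above 0.3 rad).
It also fails if it takes over 72 s, if anything falls off the work surface, if the arm or the gripper's body presses on something with over 40 N, if the wrist force passes 120 N, or if a joint passes its speed limit or range.

### The arm

A 6-joint arm with a two-finger parallel gripper is mounted at the origin on the work surface. World frame = base frame: x ahead of the robot, y to its left, z up, the work surface at z = 0. Lengths are in m, angles in rad, forces in N, time in s.
With the tool pointing down it reaches from about 0.275 to 0.825 m from the base axis. Payload 4.9 kg.
Tool frame: the origin (TCP) lies at the very end of the fingers, on their centre line; the grasp point (between the pads) lies 19 mm behind it; z points along the fingers, y is the direction in which the jaws open and shut (so a half turn about z gives the same grasp; the last joint's range is limited). The gripper opens to 85 mm and grips with 20 to 120 N. Pads are 22 mm wide; open, the fingers measure 114 mm over their backs; the gripper's body (76 mm by 85 mm) begins 54 mm behind the grasp point. The pads swing forward as they close: fully open they stand 13 mm farther back than shut.
Start: joints at [-0.134, 0.326, -0.193, 1.052, 0, 1.437], TCP at [0.55, 0, 0.231] pointing down, gripper open.
Joint ranges: [-2.65, 2.65], [-0.97, 1.79], [-1.3, 1.35], [-1.93, 2.1], [-1.47, 1.37], [-3.14, 3.14]. Speed limits (rad/s): [2.57, 2.57, 3.14, 3.14, 3.14, 3.14].

### API

Orientations are given as a unit quaternion [x, y, z, w].
In Python, from bench import monitor, imaging, workorder gives the robot as it stands.
- The arm moves only by the shell command python3 -m pendant 'ROWS' [FORCE]. ROWS is JSON, a list of rows, each an object of numbers: "jaw": the opening in per cent of the stroke, from 0 (shut) to 100 (fully open); "dx", "dy", "dz": the shift along the world's x, y, z in cm; "ax", "ay", "az": the turn, a rotation vector about the world's x, y, z in rad. In form: [{"jaw": .., "dx": .., "dy": .., "dz": .., "ax": .., "ay": .., "az": ..}, ...]. A call has 1 to 12 rows; each row shifts and turns the pose as measured when the row begins; what a row does not reach is not made up. A row lasts 1/10 s, in which the tool goes at most 50 mm and 8.59 degrees, less where a joint would pass 70% of its speed; a pose out of reach is approached as far as the arm can. A call is refused whole if a number of a shift passes 5 or a number of a turn 0.15, either way. A call with a gripper value outside its range is refused whole. The fingers move at their own pace and stop on an object; FORCE is the grip in N (left out, the last holds). Time passes only in rows, so rows that do not move let the fingers close. It gives the time, the measured TCP pose, the force and the opening at its end, in the units of the state.
- monitor.read_state(): the state, without advancing time (a new reading comes with each control period).
- imaging.snapshot(name): name is "scene" or "side" or "wrist"; returns the picture (420x560x3 uint8, red, green, blue); there is no depth.
- imaging.camera_model(name): a dict with "K" (3x3 intrinsics, pixels), "world_to_cam" (4x4, takes a point from world to camera coordinates). Camera axes: x right, y up, looking along -z (the intrinsics and any distortion apply to the point x, -y, -z); pixel columns grow to the right and rows downward; lengths in m; the calibration is good to about 2 mm. The wrist camera is an equidistant fisheye: a pixel r from the principal point sees the ray r / f radians off the axis. A picture is of the moment at which its call begins: read the wrist's pose just before it. camera_model takes no time and is no camera call; for the wrist camera it gives the pose at the moment of the call.
- workorder.sign_off(): hands the job in, once; it reports no verdict.
The state is a dict: "clock": time; "q": joint angles; "dq": joint speeds; "tau": joint torques, N m; "tcp_pos": TCP position; "eef_rot": TCP orientation; "force": force on the tool from outside, world axes, zero at the start; "moment": the same for the moment, N m; "gripper_width": finger opening in m.
Only numpy, scipy, OpenCV 4.12 (cv2) and the standard library are available. Lean on these libraries where they do the work, as an engineer would, in place of code of your own. Each camera call takes 0.05 s, during which the arm holds its last target.

## Working session

There is one attempt and no reset: what is moved stays moved. The work goes in short steps, Python scripts to look and compute and a shell command to move; the robot and the scene stay as the last step left them, time stands still between calls to the robot, and variables do not carry over. Pictures are saved under pics/ and viewed, and the job is handed in when it is done.

```bash
mkdir -p pics; cat > h.py <<'E'
import numpy as np, cv2
from bench import monitor, imaging, workorder
def snap(n,f):
    im=imaging.snapshot(n); cv2.imwrite('pics/'+f,im[:,:,::-1]); return im
def ray(n,u,v):
    m=imaging.camera_model(n);K=np.array(m['K']);T=np.array(m['world_to_cam'])
    x=(u-K[0,2])/K[0,0];y=(v-K[1,2])/K[1,1]
    d=T[:3,:3].T@np.array([x,-y,-1.]);o=-T[:3,:3].T@T[:3,3]
    return o,d
def onz(n,u,v,z):
    o,d=ray(n,u,v);return o+d*(z-o[2])/d[2]
def proj(n,p):
    m=imaging.camera_model(n);K=np.array(m['K']);T=np.array(m['world_to_cam'])
    c=T[:3,:3]@p+T[:3,3];return K[0,0]*c[0]/-c[2]+K[0,2],K[1,1]*-c[1]/-c[2]+K[1,2]
E
python3 - <<'E'
from h import *
snap('scene','s0.png');snap('side','d0.png');snap('wrist','w0.png')
for n in('scene','side'):print(n,imaging.camera_model(n))
print(monitor.read_state())
E
```

```text
scene {'K': array([[535.33232967,   0.        , 280.13516519],
       [  0.        , 535.33232967, 210.62173526],
       [  0.        ,   0.        ,   1.        ]]), 'world_to_cam': array([[-0.87285635,  0.48789958, -0.00870568,  0.5131008 ],
       [-0.41733745, -0.73713705,  0.53146818,  0.18856096],
       [ 0.25288582,  0.46752859,  0.84703352, -1.62444226],
       [ 0.        ,  0.        ,  0.        ,  1.        ]])}
side {'K': array([[402.05205123,   0.        , 283.12413949],
       [  0.        , 402.05205123, 208.53191677],
       [  0.        ,   0.        ,   1.        ]]), 'world_to_cam': array([[ 0.93777807, -0.34682167,  0.01694136, -0.55807136],
       [ 0.23805751,  0.67767471,  0.69576261, -0.21407384],
       [-0.25278628, -0.6484379 ,  0.71807199, -1.21724543],
       [ 0.        ,  0.        ,  0.        ,  1.        ]])}
{'clock': 0.15, 'q': array([-1.34183817e-01,  3.26808667e-01, -1.93303432e-01,  1.05200048e+00,
        5.70718774e-06,  1.43658721e+00]), 'dq': array([-0.00156501, -0.00015846,  0.00136682,  0.00081107, -0.00043952,
        0.00036833]), 'tau': array([ 1.04211274e-03, -4.43704247e+01,  2.62664723e+01,  1.04285317e-02,
       -1.23322516e-04, -3.51401161e-05]), 'tcp_pos': array([5.49583615e-01, 7.83112870e-05, 2.30681902e-01]), 'eef_rot': array([ 7.07097683e-01,  7.07115573e-01, -3.96648968e-04, -5.25174622e-04]), 'force': array([-0.79497639,  0.17257037,  0.11619473]), 'moment': array([ 0.00115458,  0.00360058, -0.04716181]), 'gripper_width': 0.08539780246832199}
```

View pics/s0.png

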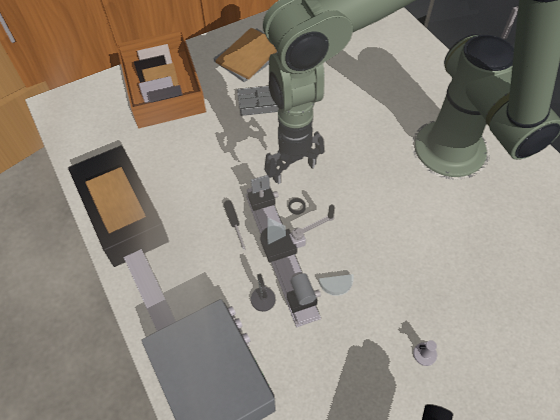

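View pics/d0.png

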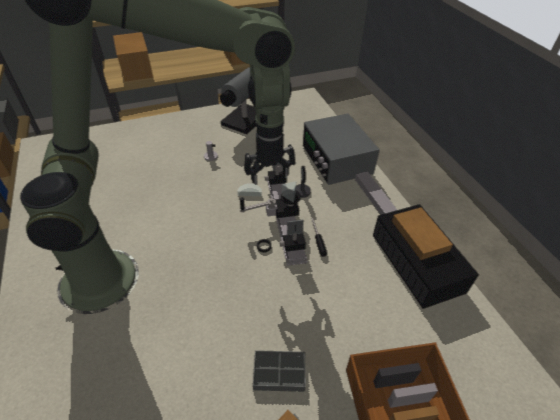

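View pics/w0.png

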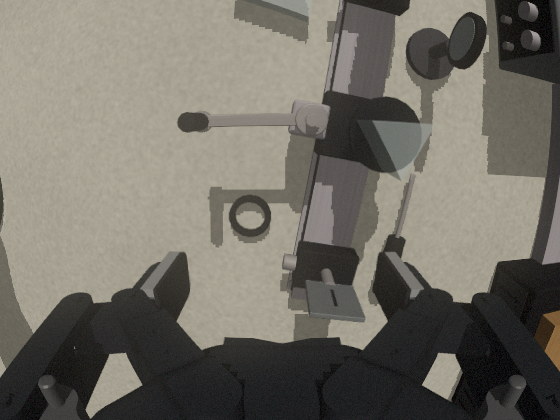

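The wrist view shows the lever grip at about (190,122), the screw head at about (314,118) and the prism at about (398,145). In the scene view the grip is at about (331,212) and the screw at (298,236). Next I'll zoom in to measure these.

```bash
python3 - <<'E'
from h import *
a=cv2.imread('pics/s0.png')[180:330,220:370];b=cv2.imread('pics/d0.png')[150:270,220:340]
cv2.imwrite('pics/z1.png',cv2.resize(a,(600,600),interpolation=cv2.INTER_CUBIC))
cv2.imwrite('pics/z2.png',cv2.resize(b,(600,600),interpolation=cv2.INTER_CUBIC))
print(imaging.camera_model('wrist'))
E
```

```text
{'K': array([[325.1922621 ,   0.        , 281.65676184],
       [  0.        , 325.1922621 , 204.89999118],
       [  0.        ,   0.        ,   1.        ]]), 'world_to_cam': array([[ 9.99998498e-01,  3.07106689e-04, -1.70568953e-03,
        -5.49318210e-01],
       [-7.39930532e-04,  9.65624031e-01, -2.59941692e-01,
         3.27873310e-02],
       [ 1.56722496e-03,  2.59942564e-01,  9.65622808e-01,
        -3.77727100e-01],
       [ 0.00000000e+00,  0.00000000e+00,  0.00000000e+00,
         1.00000000e+00]])}
```

View pics/z1.png

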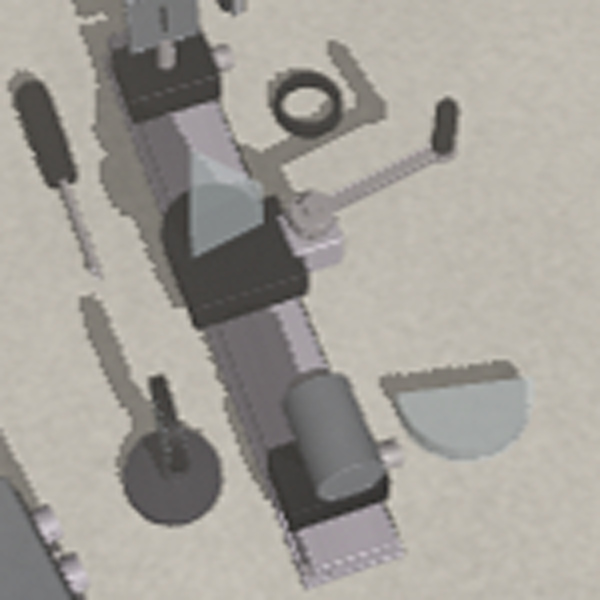

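View pics/z2.png

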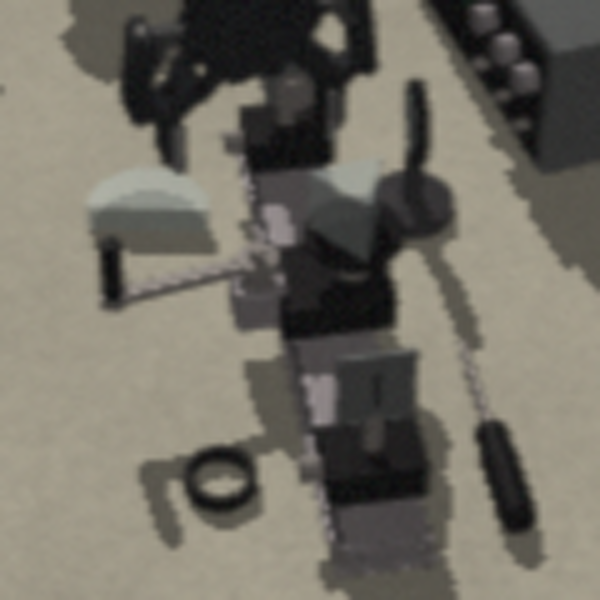

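```bash
cat >> h.py <<'E'
def wray(u,v,m=None):
    m=m or imaging.camera_model('wrist');K=np.array(m['K']);T=np.array(m['world_to_cam'])
    x=np.array([u-K[0,2],v-K[1,2]])/K[0,0];r=np.hypot(*x);s=np.sin(r)/r
    d=T[:3,:3].T@np.array([x[0]*s,-x[1]*s,-np.cos(r)]);o=-T[:3,:3].T@T[:3,3]
    return o,d
def wonz(u,v,z,m=None):
    o,d=wray(u,v,m);return o+d*(z-o[2])/d[2]
E
python3 - <<'E'
from h import *
b=cv2.imread('pics/w0.png')[60:240,150:450]
cv2.imwrite('pics/z3.png',cv2.resize(b,(800,480),interpolation=cv2.INTER_CUBIC))
print('grip mid',onz('scene',331.3,211.2,.105),onz('side',242.4,205,.105))
print('screw',onz('scene',297.7,232.5,.092),onz('side',272.4,203,.092),wonz(314,118,.092))
print('rail ends? near lamp end bottom', onz('scene',308,320,.03))
E
```

```text
grip mid [0.47214271 0.06622718 0.105     ] [0.47439276 0.05829099 0.105     ]
screw [0.57575501 0.07196786 0.092     ] [0.57310601 0.04704906 0.092     ] [0.57708899 0.06814377 0.092     ]
rail ends? near lamp end bottom [0.65876152 0.26691872 0.03      ]
```

View pics/z3.png

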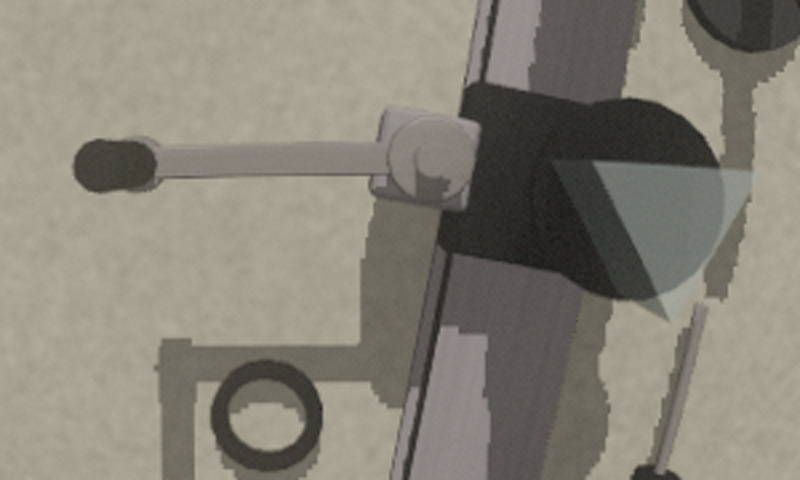

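```bash
python3 - <<'E'
from h import *
s=300/800
f=lambda u,v,z:wonz(150+u*s,60+v*s,z)
S=f(431,158,.092);G=f(99,166,.128);print(S,G,np.linalg.norm((G-S)[:2]))
a,b=f(393,478,.03),f(483,5,.03);r=b-a;print(a,b,'rail y angle',np.arctan2(r[1],r[0])-np.pi/2)
th=np.arctan2(r[1],r[0])-np.pi/2
print('lever ang',np.arctan2(*(G-S)[1::-1]),'home', th+np.pi-.35)
c=lambda th:np.array([np.cos(th),np.sin(th)])
# from mid-rail: 
for n in('scene','side'):print(n,'proj grip',proj(n,np.r_[G[:2],.105]),'screw',proj(n,np.r_[S[:2],.092]))
print('lens cell',f(267,415,.012),'block', onz('scene',335,284,.022))
E
```

```text
[0.57505742 0.06702815 0.092     ] [0.477243   0.06630745 0.128     ] 0.09781707692644372
[ 0.56710797 -0.06554189  0.03      ] [0.60091702 0.12904047 0.03      ] rail y angle -0.17203435747807894
lever ang -3.134224747853137 home 2.619558296111714
scene proj grip (np.float64(329.642031384992), np.float64(212.0468756047384)) screw (np.float64(296.9641781678702), np.float64(230.92342821179017))
side proj grip (np.float64(242.55155644755163), np.float64(203.13397790651607)) screw (np.float64(270.97768612125145), np.float64(198.8538552978384))
lens cell [ 0.51271045 -0.04323828  0.012     ] block [0.54772299 0.21565941 0.022     ]
```

```bash
python3 -m pendant '[{"jaw":42,"dx":-0.75,"dy":0.66,"az":0.14},{"jaw":42,"dx":-0.75,"dy":0.66,"az":0.14},{"jaw":42,"dx":-0.75,"dy":0.66,"az":0.14},{"jaw":42,"dx":-0.75,"dy":0.66,"az":0.14},{"jaw":42,"dx":-0.75,"dy":0.66,"az":0.14},{"jaw":42,"dx":-0.75,"dy":0.66,"az":0.14},{"jaw":42,"dx":-0.75,"dy":0.66,"az":0.14},{"jaw":42,"dx":-0.75,"dy":0.66,"az":0.14},{"jaw":42,"dx":-0.75,"dy":0.66,"az":0.14},{"jaw":42,"dx":-0.75,"dy":0.66,"az":0.14},{"jaw":42}]' 60
cat > st.py <<'E'
from h import *
from scipy.spatial.transform import Rotation as R
s=monitor.read_state();m=R.from_quat(s['eef_rot']).as_matrix()
print('t',s['clock'],'tcp',s['tcp_pos'].round(4),'F',s['force'].round(2),'w',round(s['gripper_width'],4),'jawang',round(np.arctan2(m[1,1],m[0,1]),3),'z',m[:,2].round(3),'q',s['q'].round(2))
E
python3 st.py; python3 -c "
from h import *
snap('wrist','w1.png')"
```

```text
t 0.15 tcp [5.496e-01 1.000e-04 2.307e-01] F [-0.79  0.17  0.12] w 0.0854 jawang 0.0 z [-0.001  0.    -1.   ] q [-0.13  0.33 -0.19  1.05  0.    1.44]$[0]: bad value
```

View pics/w1.png

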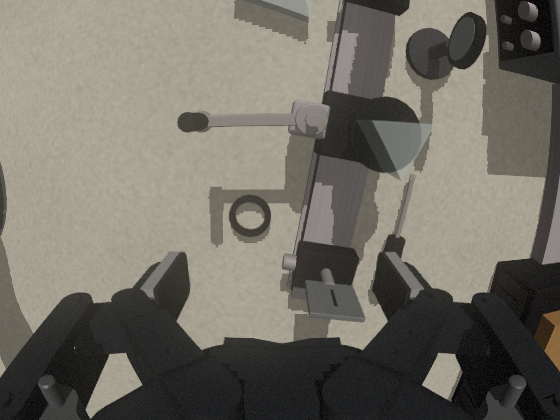

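The call was refused and the view is unchanged, so each row probably has to carry every key.

```bash
python3 -m pendant '[{"jaw":42,"dx":-0.75,"dy":0.66,"dz":0,"ax":0,"ay":0,"az":0.14},{"jaw":42,"dx":-0.75,"dy":0.66,"dz":0,"ax":0,"ay":0,"az":0.14},{"jaw":42,"dx":-0.75,"dy":0.66,"dz":0,"ax":0,"ay":0,"az":0.14},{"jaw":42,"dx":-0.75,"dy":0.66,"dz":0,"ax":0,"ay":0,"az":0.14},{"jaw":42,"dx":-0.75,"dy":0.66,"dz":0,"ax":0,"ay":0,"az":0.14},{"jaw":42,"dx":-0.75,"dy":0.66,"dz":0,"ax":0,"ay":0,"az":0.14},{"jaw":42,"dx":-0.75,"dy":0.66,"dz":0,"ax":0,"ay":0,"az":0.14},{"jaw":42,"dx":-0.75,"dy":0.66,"dz":0,"ax":0,"ay":0,"az":0.14},{"jaw":42,"dx":-0.75,"dy":0.66,"dz":0,"ax":0,"ay":0,"az":0.14},{"jaw":42,"dx":-0.75,"dy":0.66,"dz":0,"ax":0,"ay":0,"az":0.14},{"jaw":42,"dx":0,"dy":0,"dz":0,"ax":0,"ay":0,"az":0}]' 60
python3 st.py; python3 -c "
from h import *
snap('wrist','w2.png')"
```

```text
clock: 1.3
tcp_pos: [0.4699, 0.0682, 0.2283]
eef_rot: [0.057, 0.998, -0.002, -0.002]
force: [-0.1, -0.8, 0.9]
gripper_width: 0.0361
t 1.3 tcp [0.4699 0.0682 0.2283] F [-0.05 -0.83  0.94] w 0.0361 jawang 1.457 z [-0.004 -0.003 -1.   ] q [-0.01  0.19 -0.38  1.   -0.    0.1 ]
```

View pics/w2.png

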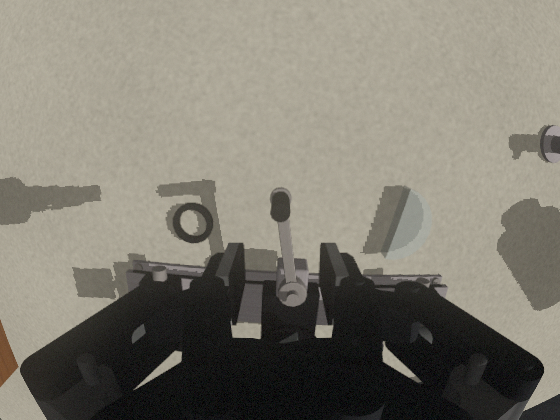

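The wrist camera now sits on the robot's side. The grip is at about (281,190)–(280,214) and the screw head at (292,292).

```bash
python3 - <<'E'
from h import *
im=cv2.imread('pics/w2.png')
cv2.imwrite('pics/z4.png',cv2.resize(im[170:320,200:380],(720,600),interpolation=cv2.INTER_CUBIC))
m=imaging.camera_model('wrist');T=m['world_to_cam'];print(-T[:3,:3].T@T[:3,3])
for u,v,z in((280,212,.128),(281,196,.082),(291,293,.092)):print(wonz(u,v,z))
E
```

```text
[0.40597154 0.07687775 0.37026199]
[0.47523537 0.06655824 0.128     ]
[0.47343356 0.06728806 0.082     ]
[0.5689804  0.06594995 0.092     ]
```

View pics/z4.png

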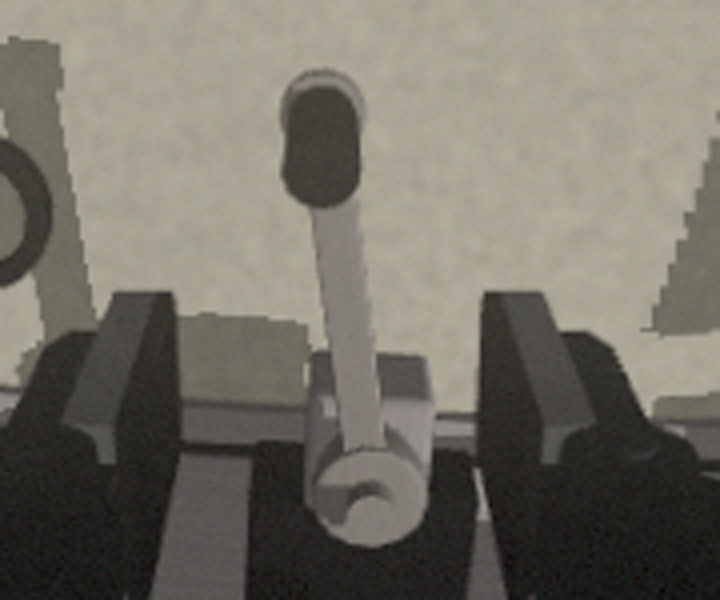

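Both views agree on the grip: (0.475, 0.067), 100 mm from the screw. Next I'll go down around it.

```bash
python3 -m pendant '[{"jaw":42,"dx":0.25,"dy":0,"dz":-1.2,"ax":0,"ay":0,"az":0},{"jaw":42,"dx":0.25,"dy":0,"dz":-1.2,"ax":0,"ay":0,"az":0},{"jaw":42,"dx":0,"dy":0,"dz":-1.2,"ax":0,"ay":0,"az":0},{"jaw":42,"dx":0,"dy":0,"dz":-1.2,"ax":0,"ay":0,"az":0},{"jaw":42,"dx":0,"dy":0,"dz":-1.2,"ax":0,"ay":0,"az":0},{"jaw":42,"dx":0,"dy":0,"dz":-1.2,"ax":0,"ay":0,"az":0},{"jaw":42,"dx":0,"dy":0,"dz":0,"ax":0,"ay":0,"az":0}]' 60
python3 st.py; python3 -c "
from h import *
snap('wrist','w3.png')"
```

```text
clock: 2.05
tcp_pos: [0.4774, 0.0655, 0.1473]
eef_rot: [0.066, 0.998, -0.002, -0.003]
force: [-0.0, -0.3, 0.4]
gripper_width: 0.0359
t 2.05 tcp [0.4774 0.0655 0.1473] F [-0.03 -0.31  0.37] w 0.0359 jawang 1.439 z [-0.006 -0.004 -1.   ] q [-0.01  0.29 -0.48  0.81 -0.    0.12]
```

View pics/w3.png

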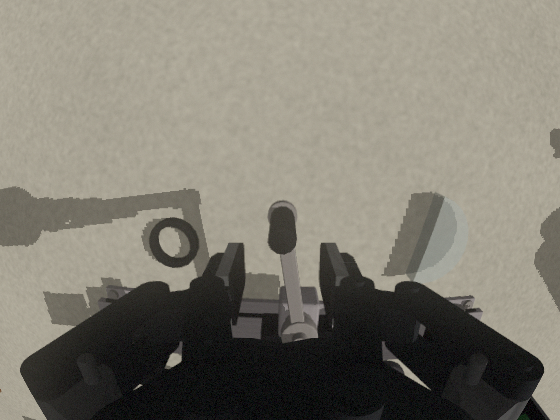

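The grip sits centred between the fingers, with its top at (282,242).

```bash
python3 -m pendant '[{"jaw":42,"dx":0,"dy":0.03,"dz":-0.9,"ax":0,"ay":0,"az":0},{"jaw":42,"dx":0,"dy":0.03,"dz":-0.9,"ax":0,"ay":0,"az":0},{"jaw":42,"dx":0,"dy":0.03,"dz":-0.9,"ax":0,"ay":0,"az":0},{"jaw":42,"dx":0,"dy":0,"dz":-0.9,"ax":0,"ay":0,"az":0},{"jaw":42,"dx":0,"dy":0,"dz":-0.7,"ax":0,"ay":0,"az":0},{"jaw":42,"dx":0,"dy":0,"dz":-0.3,"ax":0,"ay":0,"az":0},{"jaw":42,"dx":0,"dy":0,"dz":0,"ax":0,"ay":0,"az":0}]' 60
python3 st.py; python3 -c "
from h import *
snap('wrist','w4.png')"
```

```text
clock: 2.8
tcp_pos: [0.4788, 0.0662, 0.0982]
eef_rot: [0.066, 0.998, -0.002, -0.002]
force: [-0.1, -0.2, 0.1]
gripper_width: 0.036
t 2.8 tcp [0.4788 0.0662 0.0982] F [-0.09 -0.24  0.08] w 0.036 jawang 1.438 z [-0.004 -0.004 -1.   ] q [-0.01  0.35 -0.54  0.68 -0.    0.12]
```

View pics/w4.png

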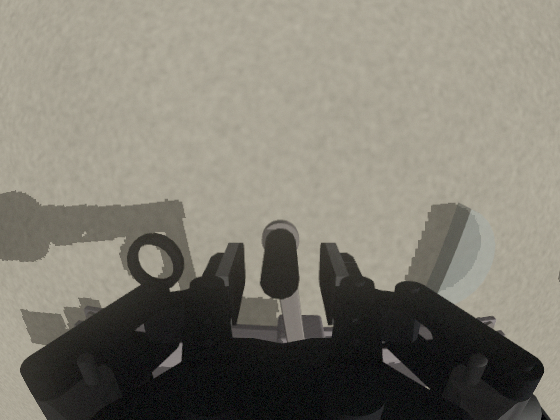

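```bash
python3 -m pendant '[{"jaw":28,"dx":-0.15,"dy":0.05,"dz":-0.3,"ax":0,"ay":0,"az":0},{"jaw":28,"dx":-0.1,"dy":0,"dz":-0.2,"ax":0,"ay":0,"az":0},{"jaw":28,"dx":0,"dy":0,"dz":0,"ax":0,"ay":0,"az":0},{"jaw":28,"dx":0,"dy":0.1,"dz":0,"ax":0,"ay":0,"az":0},{"jaw":28,"dx":0,"dy":0.1,"dz":0,"ax":0,"ay":0,"az":0},{"jaw":28,"dx":0,"dy":0.1,"dz":0,"ax":0,"ay":0,"az":0}]' 60
python3 st.py
```

```text
clock: 3.45
tcp_pos: [0.4772, 0.0698, 0.0943]
eef_rot: [0.067, 0.998, -0.002, -0.001]
force: [-0.3, -0.7, 0.6]
gripper_width: 0.0237
t 3.45 tcp [0.4772 0.0698 0.0943] F [-0.31 -0.67  0.62] w 0.0237 jawang 1.438 z [-0.001 -0.004 -1.   ] q [-0.01  0.35 -0.55  0.67 -0.    0.13]
```

```bash
python3 -m pendant '[{"jaw":28,"dx":0,"dy":0.1,"dz":-0.05,"ax":0,"ay":0,"az":0},{"jaw":28,"dx":0,"dy":0.1,"dz":-0.05,"ax":0,"ay":0,"az":0},{"jaw":28,"dx":0,"dy":0.1,"dz":0,"ax":0,"ay":0,"az":0}]' 60
python3 st.py
python3 -m pendant '[{"jaw":28,"dx":0,"dy":0.1,"dz":0,"ax":0,"ay":0,"az":0},{"jaw":28,"dx":0,"dy":0.1,"dz":0,"ax":0,"ay":0,"az":0}]' 60
python3 st.py
```

```text
clock: 3.75
tcp_pos: [0.4769, 0.0708, 0.0935]
eef_rot: [0.067, 0.998, -0.005, -0.001]
force: [-0.8, -5.8, 2.1]
gripper_width: 0.0235
t 3.75 tcp [0.4769 0.0708 0.0935] F [-0.83 -5.78  2.15] w 0.0235 jawang 1.437 z [-0.002 -0.01  -1.   ] q [ 0.    0.35 -0.55  0.67 -0.01  0.13]
clock: 3.95
tcp_pos: [0.4769, 0.0714, 0.0937]
eef_rot: [0.068, 0.998, -0.007, -0.0]
force: [-0.3, -5.0, 1.9]
gripper_width: 0.0236
t 3.95 tcp [0.4769 0.0714 0.0937] F [-0.32 -5.    1.89] w 0.0236 jawang 1.436 z [-0.002 -0.014 -1.   ] q [ 0.    0.35 -0.55  0.67 -0.01  0.14]
```

Contact is made at about 5 N. From here I'll follow the arc in small steps.

```bash
python3 -m pendant '[{"jaw":28,"dx":0,"dy":0.2,"dz":0,"ax":0,"ay":0,"az":-0.02},{"jaw":28,"dx":0,"dy":0.2,"dz":0,"ax":0,"ay":0,"az":-0.02},{"jaw":28,"dx":0.02,"dy":0.2,"dz":0,"ax":0,"ay":0,"az":-0.02},{"jaw":28,"dx":0.02,"dy":0.2,"dz":0,"ax":0,"ay":0,"az":-0.02},{"jaw":28,"dx":0.02,"dy":0.2,"dz":0,"ax":0,"ay":0,"az":-0.02}]' 60
python3 st.py
```

```text
clock: 4.45
tcp_pos: [0.478, 0.0794, 0.0937]
eef_rot: [0.121, 0.993, -0.01, -0.0]
force: [-0.7, -4.9, 0.9]
gripper_width: 0.0242
t 4.45 tcp [0.478  0.0794 0.0937] F [-0.67 -4.92  0.91] w 0.0242 jawang 1.328 z [-0.003 -0.019 -1.   ] q [ 0.02  0.36 -0.54  0.67 -0.02  0.27]
```

```bash
python3 -m pendant '[{"jaw":28,"dx":0.02,"dy":0.2,"dz":0,"ax":0.005,"ay":0,"az":-0.01},{"jaw":28,"dx":0.03,"dy":0.2,"dz":0,"ax":0.005,"ay":0,"az":-0.01},{"jaw":28,"dx":0.03,"dy":0.2,"dz":0,"ax":0.005,"ay":0,"az":-0.01},{"jaw":28,"dx":0.04,"dy":0.2,"dz":0,"ax":0,"ay":0,"az":-0.01},{"jaw":28,"dx":0.04,"dy":0.2,"dz":0,"ax":0,"ay":0,"az":-0.01},{"jaw":28,"dx":0.04,"dy":0.2,"dz":0,"ax":0,"ay":0,"az":-0.01}]' 60
python3 st.py
```

```text
clock: 5.05
tcp_pos: [0.4796, 0.0917, 0.0936]
eef_rot: [0.154, 0.988, -0.002, -0.002]
force: [-0.6, -5.2, 1.0]
gripper_width: 0.0243
t 5.05 tcp [0.4796 0.0917 0.0936] F [-0.6  -5.16  1.01] w 0.0243 jawang 1.262 z [-0.005 -0.004 -1.   ] q [ 0.04  0.36 -0.54  0.68 -0.    0.35]
```

```bash
python3 -m pendant '[{"jaw":28,"dx":0.05,"dy":0.19,"dz":0,"ax":0,"ay":0,"az":-0.01},{"jaw":28,"dx":0.05,"dy":0.19,"dz":0,"ax":0,"ay":0,"az":-0.01},{"jaw":28,"dx":0.06,"dy":0.19,"dz":0,"ax":0,"ay":0,"az":-0.01},{"jaw":28,"dx":0.06,"dy":0.19,"dz":0,"ax":0,"ay":0,"az":-0.01},{"jaw":28,"dx":0.06,"dy":0.19,"dz":0,"ax":0,"ay":0,"az":-0.01},{"jaw":28,"dx":0.07,"dy":0.19,"dz":0,"ax":0,"ay":0,"az":-0.01}]' 60
python3 st.py; python3 -c "
from h import *
snap('wrist','w5.png')"
```

```text
clock: 5.65
tcp_pos: [0.4829, 0.104, 0.0935]
eef_rot: [0.186, 0.983, -0.003, -0.002]
force: [0.0, -4.4, 1.2]
gripper_width: 0.0236
t 5.65 tcp [0.4829 0.104  0.0935] F [ 0.02 -4.35  1.17] w 0.0236 jawang 1.197 z [-0.006 -0.004 -1.   ] q [ 0.06  0.37 -0.52  0.68 -0.    0.44]
```

View pics/w5.png

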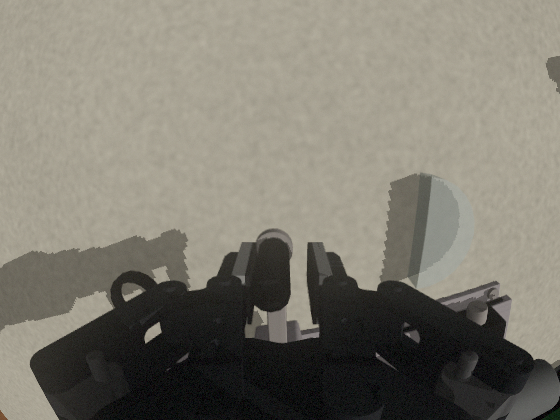

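The grip is held against the left (−y) pad, as planned. I'll slow down for the last stretch.

```bash
python3 -m pendant '[{"jaw":28,"dx":0.04,"dy":0.1,"dz":0,"ax":0,"ay":0,"az":-0.01},{"jaw":28,"dx":0.04,"dy":0.1,"dz":0,"ax":0,"ay":0,"az":-0.01},{"jaw":28,"dx":0.04,"dy":0.1,"dz":0,"ax":0,"ay":0,"az":-0.01},{"jaw":28,"dx":0.04,"dy":0.1,"dz":0,"ax":0,"ay":0,"az":-0.01},{"jaw":28,"dx":0.04,"dy":0.1,"dz":0,"ax":0,"ay":0,"az":-0.01},{"jaw":28,"dx":0.04,"dy":0.1,"dz":0,"ax":0,"ay":0,"az":-0.01}]' 60
python3 st.py
```

```text
clock: 6.3
tcp_pos: [0.4856, 0.1104, 0.0935]
eef_rot: [0.217, 0.976, -0.003, -0.002]
force: [-0.9, -5.0, 0.7]
gripper_width: 0.0242
t 6.3 tcp [0.4856 0.1104 0.0935] F [-0.86 -4.96  0.67] w 0.0242 jawang 1.133 z [-0.006 -0.004 -1.   ] q [ 0.08  0.38 -0.51  0.69 -0.    0.52]
```

```bash
python3 -m pendant '[{"jaw":28,"dx":0.04,"dy":0.09,"dz":0,"ax":0,"ay":0,"az":-0.01},{"jaw":28,"dx":0.04,"dy":0.09,"dz":0,"ax":0,"ay":0,"az":-0.01},{"jaw":28,"dx":0.04,"dy":0.09,"dz":0,"ax":0,"ay":0,"az":-0.01}]' 60
python3 st.py
```

```text
clock: 6.6
tcp_pos: [0.487, 0.113, 0.0935]
eef_rot: [0.233, 0.972, -0.003, -0.002]
force: [-0.1, -4.8, 1.5]
gripper_width: 0.0242
t 6.6 tcp [0.487  0.113  0.0935] F [-0.14 -4.81  1.52] w 0.0242 jawang 1.1 z [-0.006 -0.005 -1.   ] q [ 0.08  0.38 -0.5   0.69 -0.    0.55]
```

```bash
for i in 1; do python3 -m pendant '[{"jaw":28,"dx":0.03,"dy":0.06,"dz":0,"ax":0,"ay":0,"az":-0.01},{"jaw":28,"dx":0.03,"dy":0.06,"dz":0,"ax":0,"ay":0,"az":-0.01},{"jaw":28,"dx":0.03,"dy":0.06,"dz":0,"ax":0,"ay":0,"az":0}]'; done; python3 st.py
```

```text
clock: 6.9
tcp_pos: [0.488, 0.1147, 0.0934]
eef_rot: [0.244, 0.97, -0.003, -0.002]
force: [-1.4, -4.9, 1.8]
gripper_width: 0.0235
t 6.9 tcp [0.488  0.1147 0.0934] F [-1.44 -4.89  1.79] w 0.0235 jawang 1.078 z [-0.006 -0.005 -1.   ] q [ 0.09  0.38 -0.5   0.69 -0.    0.58]
```

```bash
python3 -m pendant '[{"jaw":28,"dx":0.03,"dy":0.06,"dz":0,"ax":0,"ay":0,"az":-0.01},{"jaw":28,"dx":0.03,"dy":0.06,"dz":0,"ax":0,"ay":0,"az":-0.01},{"jaw":28,"dx":0.03,"dy":0.06,"dz":0,"ax":0,"ay":0,"az":0}]'; python3 st.py
```

```text
clock: 7.2
tcp_pos: [0.4889, 0.1164, 0.0933]
eef_rot: [0.255, 0.967, -0.004, -0.002]
force: [-0.4, -5.2, 1.6]
gripper_width: 0.0237
t 7.2 tcp [0.4889 0.1164 0.0933] F [-0.44 -5.19  1.63] w 0.0237 jawang 1.056 z [-0.006 -0.006 -1.   ] q [ 0.09  0.39 -0.5   0.69 -0.01  0.6 ]
```

```bash
python3 -m pendant '[{"jaw":28,"dx":0.03,"dy":0.05,"dz":0,"ax":0,"ay":0,"az":0},{"jaw":28,"dx":0.03,"dy":0.05,"dz":0,"ax":0,"ay":0,"az":0},{"jaw":28,"dx":0.03,"dy":0.05,"dz":0,"ax":0,"ay":0,"az":0}]'; python3 st.py
```

```text
clock: 7.5
tcp_pos: [0.4894, 0.1178, 0.0932]
eef_rot: [0.255, 0.967, -0.004, -0.003]
force: [-0.3, -4.1, 1.4]
gripper_width: 0.0236
t 7.5 tcp [0.4894 0.1178 0.0932] F [-0.3  -4.12  1.36] w 0.0236 jawang 1.055 z [-0.007 -0.006 -1.   ] q [ 0.09  0.39 -0.49  0.69 -0.01  0.61]
```

```bash
python3 -m pendant '[{"jaw":28,"dx":0.03,"dy":0.05,"dz":0,"ax":0,"ay":0,"az":0},{"jaw":28,"dx":0.03,"dy":0.05,"dz":0,"ax":0,"ay":0,"az":0}]'; python3 st.py
```

```text
clock: 7.7
tcp_pos: [0.4898, 0.1187, 0.0932]
eef_rot: [0.256, 0.967, -0.004, -0.003]
force: [-1.3, -5.2, 1.7]
gripper_width: 0.0242
t 7.7 tcp [0.4898 0.1187 0.0932] F [-1.28 -5.18  1.74] w 0.0242 jawang 1.054 z [-0.008 -0.006 -1.   ] q [ 0.09  0.39 -0.49  0.7  -0.01  0.61]
```

```bash
python3 -m pendant '[{"jaw":28,"dx":0.03,"dy":0.05,"dz":0,"ax":0,"ay":0,"az":0},{"jaw":28,"dx":0.03,"dy":0.05,"dz":0,"ax":0,"ay":0,"az":0}]'; python3 st.py
```

```text
clock: 7.9
tcp_pos: [0.4902, 0.1196, 0.0932]
eef_rot: [0.256, 0.967, -0.004, -0.003]
force: [-0.3, -4.4, 1.9]
gripper_width: 0.0238
t 7.9 tcp [0.4902 0.1196 0.0932] F [-0.33 -4.35  1.88] w 0.0238 jawang 1.053 z [-0.008 -0.007 -1.   ] q [ 0.1   0.39 -0.49  0.7  -0.01  0.61]
```

```bash
python3 -m pendant '[{"jaw":28,"dx":0.03,"dy":0.05,"dz":0,"ax":0,"ay":0,"az":0},{"jaw":28,"dx":0.03,"dy":0.05,"dz":0,"ax":0,"ay":0,"az":0}]'; python3 st.py
```

```text
clock: 8.1
tcp_pos: [0.4906, 0.1205, 0.0931]
eef_rot: [0.256, 0.967, -0.005, -0.003]
force: [-0.8, -4.8, 0.9]
gripper_width: 0.024
t 8.1 tcp [0.4906 0.1205 0.0931] F [-0.81 -4.82  0.92] w 0.024 jawang 1.052 z [-0.008 -0.007 -1.   ] q [ 0.1   0.39 -0.49  0.7  -0.01  0.62]
```

```bash
python3 -m pendant '[{"jaw":28,"dx":0.03,"dy":0.05,"dz":0,"ax":0,"ay":0,"az":0}]'; python3 st.py
```

```text
clock: 8.2
tcp_pos: [0.4908, 0.1209, 0.0931]
eef_rot: [0.257, 0.967, -0.005, -0.003]
force: [-0.5, -5.4, 1.5]
gripper_width: 0.0239
t 8.2 tcp [0.4908 0.1209 0.0931] F [-0.51 -5.44  1.48] w 0.0239 jawang 1.052 z [-0.009 -0.007 -1.   ] q [ 0.1   0.39 -0.49  0.7  -0.01  0.62]
```

```bash
python3 -m pendant '[{"jaw":28,"dx":0.03,"dy":0.05,"dz":0,"ax":0,"ay":0,"az":0}]'; python3 st.py
```

```text
clock: 8.3
tcp_pos: [0.4909, 0.121, 0.093]
eef_rot: [0.257, 0.966, -0.005, -0.003]
force: [-1.5, -5.1, 2.7]
gripper_width: 0.0239
t 8.3 tcp [0.4909 0.121  0.093 ] F [-1.53 -5.15  2.73] w 0.0239 jawang 1.051 z [-0.009 -0.008 -1.   ] q [ 0.1   0.39 -0.49  0.7  -0.01  0.62]
```

Advance has dropped to about 0.15 mm this row, so the screw may be at the stop. I'll go on row by row.

```bash
python3 -m pendant '[{"jaw":28,"dx":0.03,"dy":0.05,"dz":0,"ax":0,"ay":0,"az":0}]'; python3 st.py
```

```text
clock: 8.4
tcp_pos: [0.4909, 0.1211, 0.093]
eef_rot: [0.257, 0.966, -0.006, -0.004]
force: [-1.8, -5.8, 2.8]
gripper_width: 0.0243
t 8.4 tcp [0.4909 0.1211 0.093 ] F [-1.79 -5.77  2.79] w 0.0243 jawang 1.051 z [-0.01  -0.009 -1.   ] q [ 0.1   0.4  -0.49  0.7  -0.01  0.62]
```

```bash
python3 -m pendant '[{"jaw":28,"dx":0.03,"dy":0.05,"dz":0,"ax":0,"ay":0,"az":0}]'; python3 st.py
```

```text
clock: 8.5
tcp_pos: [0.4909, 0.1211, 0.0929]
eef_rot: [0.257, 0.966, -0.007, -0.004]
force: [-1.0, -6.9, 2.2]
gripper_width: 0.0238
t 8.5 tcp [0.4909 0.1211 0.0929] F [-1.   -6.93  2.17] w 0.0238 jawang 1.05 z [-0.01  -0.011 -1.   ] q [ 0.1   0.4  -0.48  0.7  -0.01  0.62]
```

```bash
python3 -m pendant '[{"jaw":28,"dx":0.03,"dy":0.05,"dz":0,"ax":0,"ay":0,"az":0}]'; python3 st.py
```

```text
clock: 8.6
tcp_pos: [0.4908, 0.1211, 0.0928]
eef_rot: [0.258, 0.966, -0.007, -0.004]
force: [-2.2, -6.7, 2.2]
gripper_width: 0.0239
t 8.6 tcp [0.4908 0.1211 0.0928] F [-2.16 -6.74  2.22] w 0.0239 jawang 1.05 z [-0.011 -0.012 -1.   ] q [ 0.1   0.4  -0.48  0.7  -0.01  0.62]
```

The screw has stopped turning and the load is rising past the 5 N turning force. I'll raise the load carefully.

```bash
python3 -m pendant '[{"jaw":28,"dx":0.04,"dy":0.07,"dz":0.01,"ax":0.003,"ay":-0.002,"az":0}]'; python3 st.py
```

```text
clock: 8.7
tcp_pos: [0.4909, 0.1212, 0.0928]
eef_rot: [0.258, 0.966, -0.006, -0.003]
force: [-1.8, -6.6, 2.3]
gripper_width: 0.0241
t 8.7 tcp [0.4909 0.1212 0.0928] F [-1.78 -6.6   2.27] w 0.0241 jawang 1.049 z [-0.01 -0.01 -1.  ] q [ 0.1   0.4  -0.49  0.7  -0.01  0.62]
```

```bash
python3 -m pendant '[{"jaw":28,"dx":0.04,"dy":0.07,"dz":0.01,"ax":0.003,"ay":-0.002,"az":0}]'; python3 st.py
```

```text
clock: 8.8
tcp_pos: [0.4909, 0.1212, 0.0928]
eef_rot: [0.258, 0.966, -0.005, -0.003]
force: [-2.3, -7.4, 2.4]
gripper_width: 0.0239
t 8.8 tcp [0.4909 0.1212 0.0928] F [-2.28 -7.36  2.38] w 0.0239 jawang 1.048 z [-0.009 -0.009 -1.   ] q [ 0.1   0.39 -0.49  0.7  -0.01  0.62]
```

```bash
python3 -m pendant '[{"jaw":28,"dx":0.04,"dy":0.07,"dz":0.01,"ax":0.003,"ay":-0.002,"az":0}]'; python3 st.py
```

```text
clock: 8.9
tcp_pos: [0.4909, 0.1212, 0.0928]
eef_rot: [0.259, 0.966, -0.005, -0.003]
force: [-1.0, -7.3, 1.8]
gripper_width: 0.0242
t 8.9 tcp [0.4909 0.1212 0.0928] F [-1.05 -7.25  1.84] w 0.0242 jawang 1.048 z [-0.007 -0.008 -1.   ] q [ 0.1   0.39 -0.49  0.7  -0.01  0.62]
```

```bash
python3 -m pendant '[{"jaw":28,"dx":0.055,"dy":0.09,"dz":0.01,"ax":0.003,"ay":-0.002,"az":0},{"jaw":28,"dx":0.055,"dy":0.09,"dz":0.01,"ax":0.003,"ay":-0.002,"az":0}]'; python3 st.py
```

```text
clock: 9.1
tcp_pos: [0.491, 0.1214, 0.0928]
eef_rot: [0.259, 0.966, -0.003, -0.002]
force: [-0.8, -6.9, 3.3]
gripper_width: 0.0239
t 9.1 tcp [0.491  0.1214 0.0928] F [-0.83 -6.93  3.25] w 0.0239 jawang 1.046 z [-0.005 -0.006 -1.   ] q [ 0.1   0.39 -0.49  0.69 -0.01  0.62]
```

```bash
python3 -m pendant '[{"jaw":28,"dx":0.055,"dy":0.1,"dz":0.01,"ax":0.003,"ay":-0.002,"az":0},{"jaw":28,"dx":0.055,"dy":0.1,"dz":0.01,"ax":0.003,"ay":-0.002,"az":0}]'; python3 st.py
```

```text
clock: 9.3
tcp_pos: [0.491, 0.1215, 0.0927]
eef_rot: [0.26, 0.966, -0.002, -0.001]
force: [-2.0, -7.5, 1.7]
gripper_width: 0.0239
t 9.3 tcp [0.491  0.1215 0.0927] F [-2.   -7.48  1.68] w 0.0239 jawang 1.044 z [-0.003 -0.004 -1.   ] q [ 0.1   0.39 -0.49  0.69 -0.    0.63]
```

```bash
python3 -m pendant '[{"jaw":28,"dx":0.07,"dy":0.12,"dz":0.01,"ax":0,"ay":0,"az":0},{"jaw":28,"dx":0.07,"dy":0.12,"dz":0.01,"ax":0,"ay":0,"az":0}]'; python3 st.py
```

```text
clock: 9.5
tcp_pos: [0.4911, 0.1216, 0.0927]
eef_rot: [0.261, 0.965, -0.005, -0.001]
force: [-2.7, -8.6, 2.0]
gripper_width: 0.024
t 9.5 tcp [0.4911 0.1216 0.0927] F [-2.69 -8.57  2.02] w 0.024 jawang 1.042 z [-0.005 -0.009 -1.   ] q [ 0.1   0.39 -0.49  0.69 -0.01  0.63]
```

```bash
python3 -m pendant '[{"jaw":28,"dx":0.07,"dy":0.12,"dz":0.01,"ax":0,"ay":0,"az":0},{"jaw":28,"dx":0.07,"dy":0.12,"dz":0.01,"ax":0,"ay":0,"az":0}]'; python3 st.py
```

```text
clock: 9.7
tcp_pos: [0.4911, 0.1216, 0.0925]
eef_rot: [0.262, 0.965, -0.008, -0.002]
force: [-1.5, -8.3, 2.5]
gripper_width: 0.0239
t 9.7 tcp [0.4911 0.1216 0.0925] F [-1.54 -8.25  2.53] w 0.0239 jawang 1.04 z [-0.008 -0.015 -1.   ] q [ 0.11  0.4  -0.49  0.7  -0.01  0.64]
```

```bash
python3 -m pendant '[{"jaw":28,"dx":0.07,"dy":0.12,"dz":0.01,"ax":0,"ay":0,"az":0}]'; python3 st.py
```

```text
clock: 9.8
tcp_pos: [0.4911, 0.1216, 0.0925]
eef_rot: [0.263, 0.965, -0.01, -0.002]
force: [-1.9, -8.3, 2.8]
gripper_width: 0.024
t 9.8 tcp [0.4911 0.1216 0.0925] F [-1.88 -8.31  2.76] w 0.024 jawang 1.039 z [-0.01  -0.018 -1.   ] q [ 0.11  0.4  -0.48  0.7  -0.02  0.64]
```

```bash
python3 -m pendant '[{"jaw":28,"dx":0.09,"dy":0.15,"dz":0.01,"ax":0.005,"ay":-0.003,"az":0},{"jaw":28,"dx":0.09,"dy":0.15,"dz":0.01,"ax":0.005,"ay":-0.003,"az":0}]'; python3 st.py
```

```text
clock: 10.0
tcp_pos: [0.4912, 0.1219, 0.0923]
eef_rot: [0.264, 0.965, -0.008, -0.001]
force: [-2.8, -9.2, 3.9]
gripper_width: 0.0242
t 10.0 tcp [0.4912 0.1219 0.0923] F [-2.84 -9.2   3.88] w 0.0242 jawang 1.037 z [-0.007 -0.015 -1.   ] q [ 0.11  0.4  -0.49  0.7  -0.01  0.64]
```

```bash
python3 -m pendant '[{"jaw":28,"dx":0.09,"dy":0.15,"dz":0.01,"ax":0.005,"ay":-0.003,"az":0},{"jaw":28,"dx":0.09,"dy":0.15,"dz":0.01,"ax":0.005,"ay":-0.003,"az":0}]'; python3 st.py
```

```text
clock: 10.2
tcp_pos: [0.4912, 0.1219, 0.0922]
eef_rot: [0.265, 0.964, -0.006, -0.001]
force: [-2.3, -8.2, 4.8]
gripper_width: 0.0235
t 10.2 tcp [0.4912 0.1219 0.0922] F [-2.29 -8.2   4.83] w 0.0235 jawang 1.035 z [-0.004 -0.012 -1.   ] q [ 0.1   0.39 -0.49  0.69 -0.01  0.64]
```

```bash
python3 -m pendant '[{"jaw":28,"dx":0.09,"dy":0.15,"dz":0.01,"ax":0.005,"ay":-0.003,"az":0},{"jaw":28,"dx":0.09,"dy":0.15,"dz":0.01,"ax":0.005,"ay":-0.003,"az":0}]'; python3 st.py
```

```text
clock: 10.4
tcp_pos: [0.4912, 0.1219, 0.0922]
eef_rot: [0.266, 0.964, -0.004, 0.0]
force: [-2.7, -9.1, 4.3]
gripper_width: 0.0242
t 10.4 tcp [0.4912 0.1219 0.0922] F [-2.66 -9.13  4.27] w 0.0242 jawang 1.033 z [-0.001 -0.009 -1.   ] q [ 0.1   0.39 -0.49  0.69 -0.01  0.64]
```

```bash
python3 -m pendant '[{"jaw":28,"dx":0.095,"dy":0.165,"dz":0.04,"ax":0.004,"ay":-0.002,"az":0},{"jaw":28,"dx":0.095,"dy":0.165,"dz":0.04,"ax":0.004,"ay":-0.002,"az":0},{"jaw":28,"dx":0.095,"dy":0.165,"dz":0.04,"ax":0.004,"ay":-0.002,"az":0}]'; python3 st.py
```

```text
clock: 10.7
tcp_pos: [0.4915, 0.1218, 0.0928]
eef_rot: [0.268, 0.964, -0.004, 0.001]
force: [-1.9, -10.0, 2.1]
gripper_width: 0.0242
t 10.7 tcp [0.4915 0.1218 0.0928] F [ -1.94 -10.03   2.06] w 0.0242 jawang 1.029 z [-0.    -0.008 -1.   ] q [ 0.1   0.39 -0.49  0.69 -0.01  0.64]
```

```bash
python3 -m pendant '[{"jaw":28,"dx":0.1,"dy":0.165,"dz":0.04,"ax":0.004,"ay":-0.001,"az":0},{"jaw":28,"dx":0.1,"dy":0.165,"dz":0.04,"ax":0.004,"ay":-0.001,"az":0},{"jaw":28,"dx":0.1,"dy":0.165,"dz":0.04,"ax":0.004,"ay":-0.001,"az":0}]'; python3 st.py
```

```text
clock: 11.0
tcp_pos: [0.4915, 0.1217, 0.0929]
eef_rot: [0.269, 0.963, -0.004, -0.0]
force: [-1.9, -10.3, 2.0]
gripper_width: 0.0235
t 11.0 tcp [0.4915 0.1217 0.0929] F [ -1.94 -10.27   1.96] w 0.0235 jawang 1.025 z [-0.003 -0.008 -1.   ] q [ 0.1   0.39 -0.49  0.69 -0.01  0.65]
```

About 9.8 N across the lever. I'll hold it for more than 2 s.

```bash
python3 -m pendant '[{"jaw":28,"dx":0.1,"dy":0.165,"dz":0.03,"ax":0.004,"ay":-0.002,"az":0.001},{"jaw":28,"dx":0.1,"dy":0.165,"dz":0.03,"ax":0.004,"ay":-0.002,"az":0.001},{"jaw":28,"dx":0.1,"dy":0.165,"dz":0.03,"ax":0.004,"ay":-0.002,"az":0.001},{"jaw":28,"dx":0.1,"dy":0.165,"dz":0.03,"ax":0.004,"ay":-0.002,"az":0.001},{"jaw":28,"dx":0.1,"dy":0.165,"dz":0.03,"ax":0.004,"ay":-0.002,"az":0.001},{"jaw":28,"dx":0.1,"dy":0.165,"dz":0.03,"ax":0.004,"ay":-0.002,"az":0.001}]'; python3 st.py
```

```text
clock: 11.6
tcp_pos: [0.4914, 0.1218, 0.0926]
eef_rot: [0.27, 0.963, -0.004, -0.0]
force: [-2.4, -9.6, 2.4]
gripper_width: 0.0242
t 11.6 tcp [0.4914 0.1218 0.0926] F [-2.45 -9.64  2.44] w 0.0242 jawang 1.024 z [-0.003 -0.007 -1.   ] q [ 0.1   0.39 -0.49  0.69 -0.01  0.65]
```

```bash
python3 -m pendant '[{"jaw":28,"dx":0.1,"dy":0.165,"dz":0.03,"ax":0.004,"ay":-0.002,"az":0.001},{"jaw":28,"dx":0.1,"dy":0.165,"dz":0.03,"ax":0.004,"ay":-0.002,"az":0.001},{"jaw":28,"dx":0.1,"dy":0.165,"dz":0.03,"ax":0.004,"ay":-0.002,"az":0.001},{"jaw":28,"dx":0.1,"dy":0.165,"dz":0.03,"ax":0.004,"ay":-0.002,"az":0.001},{"jaw":28,"dx":0.1,"dy":0.165,"dz":0.03,"ax":0.004,"ay":-0.002,"az":0.001},{"jaw":28,"dx":0.1,"dy":0.165,"dz":0.03,"ax":0.004,"ay":-0.002,"az":0.001}]'; python3 st.py
```

```text
clock: 12.2
tcp_pos: [0.4914, 0.1218, 0.0927]
eef_rot: [0.27, 0.963, -0.003, -0.0]
force: [-2.3, -8.8, 3.1]
gripper_width: 0.024
t 12.2 tcp [0.4914 0.1218 0.0927] F [-2.35 -8.81  3.08] w 0.024 jawang 1.023 z [-0.002 -0.006 -1.   ] q [ 0.1   0.39 -0.49  0.69 -0.01  0.65]
```

```bash
python3 -m pendant '[{"jaw":28,"dx":0.1,"dy":0.165,"dz":0.03,"ax":0.004,"ay":-0.002,"az":0.001},{"jaw":28,"dx":0.1,"dy":0.165,"dz":0.03,"ax":0.004,"ay":-0.002,"az":0.001},{"jaw":28,"dx":0.1,"dy":0.165,"dz":0.03,"ax":0.004,"ay":-0.002,"az":0.001},{"jaw":28,"dx":0.1,"dy":0.165,"dz":0.03,"ax":0.004,"ay":-0.002,"az":0.001},{"jaw":28,"dx":0.1,"dy":0.165,"dz":0.03,"ax":0.004,"ay":-0.002,"az":0.001},{"jaw":28,"dx":0.1,"dy":0.165,"dz":0.03,"ax":0.004,"ay":-0.002,"az":0.001}]'; python3 st.py
```

```text
clock: 12.8
tcp_pos: [0.4915, 0.1218, 0.0927]
eef_rot: [0.271, 0.963, -0.003, 0.0]
force: [-3.3, -10.3, 2.1]
gripper_width: 0.0241
t 12.8 tcp [0.4915 0.1218 0.0927] F [ -3.34 -10.34   2.15] w 0.0241 jawang 1.022 z [-0.001 -0.005 -1.   ] q [ 0.1   0.39 -0.49  0.69 -0.01  0.65]
```

```bash
python3 -m pendant '[{"jaw":28,"dx":0.1,"dy":0.165,"dz":0.03,"ax":0.004,"ay":-0.002,"az":0.001},{"jaw":28,"dx":0.1,"dy":0.165,"dz":0.03,"ax":0.004,"ay":-0.002,"az":0.001},{"jaw":28,"dx":0.1,"dy":0.165,"dz":0.03,"ax":0.004,"ay":-0.002,"az":0.001},{"jaw":28,"dx":0.1,"dy":0.165,"dz":0.03,"ax":0.004,"ay":-0.002,"az":0.001},{"jaw":28,"dx":0.1,"dy":0.165,"dz":0.03,"ax":0.004,"ay":-0.002,"az":0.001}]'; python3 st.py
```

```text
clock: 13.3
tcp_pos: [0.4915, 0.1218, 0.0927]
eef_rot: [0.271, 0.962, -0.002, 0.0]
force: [-2.0, -9.1, 2.8]
gripper_width: 0.0241
t 13.3 tcp [0.4915 0.1218 0.0927] F [-2.02 -9.07  2.79] w 0.0241 jawang 1.021 z [-0.001 -0.005 -1.   ] q [ 0.1   0.39 -0.49  0.69 -0.    0.65]
```

Held steady at about 9.7 N. I'll add a slightly firmer stretch, in case the sensor has an offset.

```bash
python3 -m pendant '[{"jaw":28,"dx":0.11,"dy":0.185,"dz":0.03,"ax":0.004,"ay":-0.002,"az":0.001},{"jaw":28,"dx":0.11,"dy":0.185,"dz":0.03,"ax":0.004,"ay":-0.002,"az":0.001},{"jaw":28,"dx":0.11,"dy":0.185,"dz":0.03,"ax":0.004,"ay":-0.002,"az":0.001},{"jaw":28,"dx":0.11,"dy":0.185,"dz":0.03,"ax":0.004,"ay":-0.002,"az":0.001},{"jaw":28,"dx":0.11,"dy":0.185,"dz":0.03,"ax":0.004,"ay":-0.002,"az":0.001},{"jaw":28,"dx":0.11,"dy":0.185,"dz":0.03,"ax":0.004,"ay":-0.002,"az":0.001}]'; python3 st.py
```

```text
clock: 13.9
tcp_pos: [0.4916, 0.1219, 0.0926]
eef_rot: [0.272, 0.962, -0.003, 0.0]
force: [-2.8, -10.3, 2.2]
gripper_width: 0.0241
t 13.9 tcp [0.4916 0.1219 0.0926] F [ -2.83 -10.33   2.16] w 0.0241 jawang 1.019 z [-0.001 -0.007 -1.   ] q [ 0.1   0.39 -0.49  0.69 -0.01  0.65]
```

```bash
python3 -m pendant '[{"jaw":28,"dx":0.11,"dy":0.185,"dz":0.03,"ax":0.004,"ay":-0.002,"az":0.001},{"jaw":28,"dx":0.11,"dy":0.185,"dz":0.03,"ax":0.004,"ay":-0.002,"az":0.001},{"jaw":28,"dx":0.11,"dy":0.185,"dz":0.03,"ax":0.004,"ay":-0.002,"az":0.001},{"jaw":28,"dx":0.11,"dy":0.185,"dz":0.03,"ax":0.004,"ay":-0.002,"az":0.001},{"jaw":28,"dx":0.11,"dy":0.185,"dz":0.03,"ax":0.004,"ay":-0.002,"az":0.001},{"jaw":28,"dx":0.11,"dy":0.185,"dz":0.03,"ax":0.004,"ay":-0.002,"az":0.001}]'; python3 st.py
```

```text
clock: 14.5
tcp_pos: [0.4916, 0.1219, 0.0925]
eef_rot: [0.273, 0.962, -0.004, 0.0]
force: [-2.9, -10.3, 3.1]
gripper_width: 0.024
t 14.5 tcp [0.4916 0.1219 0.0925] F [ -2.85 -10.26   3.08] w 0.024 jawang 1.018 z [-0.002 -0.009 -1.   ] q [ 0.1   0.39 -0.49  0.69 -0.01  0.66]
```

```bash
python3 -m pendant '[{"jaw":28,"dx":-0.05,"dy":-0.09,"dz":0,"ax":0,"ay":0,"az":0},{"jaw":28,"dx":-0.05,"dy":-0.09,"dz":0,"ax":0,"ay":0,"az":0},{"jaw":28,"dx":-0.05,"dy":-0.09,"dz":0,"ax":0,"ay":0,"az":0},{"jaw":28,"dx":-0.05,"dy":-0.09,"dz":0,"ax":0,"ay":0,"az":0}]'; python3 st.py
```

```text
clock: 14.9
tcp_pos: [0.4894, 0.1199, 0.0924]
eef_rot: [0.273, 0.962, -0.002, -0.001]
force: [0.2, 0.3, -0.3]
gripper_width: 0.0242
t 14.9 tcp [0.4894 0.1199 0.0924] F [ 0.25  0.26 -0.35] w 0.0242 jawang 1.017 z [-0.002 -0.004 -1.   ] q [ 0.1   0.39 -0.5   0.69 -0.    0.65]
```

Unloaded, with forces near zero. I'll cross the gap to the other pad.

```bash
python3 -m pendant '[{"jaw":28,"dx":-0.05,"dy":-0.08,"dz":0,"ax":0,"ay":0,"az":0},{"jaw":28,"dx":-0.05,"dy":-0.08,"dz":0,"ax":0,"ay":0,"az":0},{"jaw":28,"dx":-0.05,"dy":-0.08,"dz":0,"ax":0,"ay":0,"az":0},{"jaw":28,"dx":-0.02,"dy":-0.03,"dz":0,"ax":0,"ay":0,"az":0},{"jaw":28,"dx":-0.02,"dy":-0.03,"dz":0,"ax":0,"ay":0,"az":0}]'; python3 st.py;  python3 -c "
from h import *
snap('wrist','w6.png')"
```

```text
clock: 15.4
tcp_pos: [0.4874, 0.1187, 0.0923]
eef_rot: [0.273, 0.962, -0.0, -0.001]
force: [-0.0, -0.3, 0.5]
gripper_width: 0.0239
t 15.4 tcp [0.4874 0.1187 0.0923] F [-0.01 -0.29  0.54] w 0.0239 jawang 1.019 z [-0.002  0.    -1.   ] q [ 0.09  0.38 -0.51  0.68  0.    0.64]
```

View pics/w6.png

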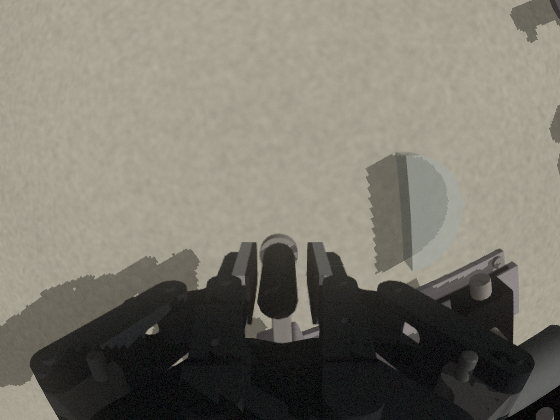

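The grip stands mid-gap, with about 4 mm to go to the right pad.

```bash
python3 -m pendant '[{"jaw":28,"dx":-0.03,"dy":-0.07,"dz":0,"ax":0,"ay":0,"az":0},{"jaw":28,"dx":-0.03,"dy":-0.07,"dz":0,"ax":0,"ay":0,"az":0},{"jaw":28,"dx":-0.02,"dy":-0.05,"dz":0,"ax":0,"ay":0,"az":0}]'; python3 st.py
```

```text
clock: 15.75
tcp_pos: [0.4866, 0.1166, 0.0923]
eef_rot: [0.273, 0.962, -0.0, -0.001]
force: [-0.0, -0.4, -0.4]
gripper_width: 0.0236
t 15.75 tcp [0.4866 0.1166 0.0923] F [-0.01 -0.42 -0.39] w 0.0236 jawang 1.019 z [-0.002  0.    -1.   ] q [ 0.09  0.38 -0.51  0.68  0.    0.64]
```

```bash
python3 -m pendant '[{"jaw":28,"dx":-0.01,"dy":-0.04,"dz":0,"ax":0,"ay":0,"az":0},{"jaw":28,"dx":-0.01,"dy":-0.04,"dz":0,"ax":0,"ay":0,"az":0}]'; python3 st.py
```

```text
clock: 15.95
tcp_pos: [0.4864, 0.1157, 0.0923]
eef_rot: [0.273, 0.962, -0.0, -0.001]
force: [0.5, -0.6, 0.0]
gripper_width: 0.0239
t 15.95 tcp [0.4864 0.1157 0.0923] F [ 0.53 -0.59  0.01] w 0.0239 jawang 1.018 z [-0.002  0.    -1.   ] q [ 0.09  0.38 -0.51  0.68  0.    0.64]
```

```bash
python3 -m pendant '[{"jaw":28,"dx":-0.01,"dy":-0.04,"dz":0,"ax":0,"ay":0,"az":0},{"jaw":28,"dx":-0.01,"dy":-0.04,"dz":0,"ax":0,"ay":0,"az":0}]'; python3 st.py
```

```text
clock: 16.15
tcp_pos: [0.4861, 0.1148, 0.0923]
eef_rot: [0.273, 0.962, -0.0, -0.001]
force: [-0.1, -0.3, -0.2]
gripper_width: 0.0239
t 16.15 tcp [0.4861 0.1148 0.0923] F [-0.06 -0.34 -0.2 ] w 0.0239 jawang 1.018 z [-0.002  0.    -1.   ] q [ 0.08  0.38 -0.51  0.68  0.    0.64]
```

```bash
python3 -m pendant '[{"jaw":28,"dx":-0.01,"dy":-0.03,"dz":0,"ax":0,"ay":0,"az":0},{"jaw":28,"dx":-0.01,"dy":-0.03,"dz":0,"ax":0,"ay":0,"az":0}]'; python3 st.py
```

```text
clock: 16.35
tcp_pos: [0.4859, 0.1142, 0.0923]
eef_rot: [0.273, 0.962, -0.0, -0.001]
force: [0.4, 0.4, -0.0]
gripper_width: 0.0238
t 16.35 tcp [0.4859 0.1142 0.0923] F [ 0.37  0.36 -0.01] w 0.0238 jawang 1.018 z [-0.002  0.    -1.   ] q [ 0.08  0.38 -0.51  0.68  0.    0.63]
```

```bash
python3 -m pendant '[{"jaw":28,"dx":-0.01,"dy":-0.03,"dz":0,"ax":0,"ay":0,"az":0}]'; python3 st.py
```

```text
clock: 16.45
tcp_pos: [0.4858, 0.1138, 0.0924]
eef_rot: [0.273, 0.962, -0.0, -0.001]
force: [-0.0, -0.4, 0.2]
gripper_width: 0.0238
t 16.45 tcp [0.4858 0.1138 0.0924] F [-0.04 -0.4   0.19] w 0.0238 jawang 1.018 z [-0.002  0.    -1.   ] q [ 0.08  0.38 -0.51  0.68  0.    0.63]
```

```bash
python3 -m pendant '[{"jaw":28,"dx":-0.01,"dy":-0.03,"dz":0,"ax":0,"ay":0,"az":0}]'; python3 st.py
```

```text
clock: 16.55
tcp_pos: [0.4857, 0.1135, 0.0923]
eef_rot: [0.273, 0.962, -0.0, -0.001]
force: [-0.3, 0.2, 0.9]
gripper_width: 0.0238
t 16.55 tcp [0.4857 0.1135 0.0923] F [-0.33  0.23  0.86] w 0.0238 jawang 1.018 z [-0.002  0.    -1.   ] q [ 0.08  0.38 -0.51  0.68  0.    0.63]
```

```bash
python3 -m pendant '[{"jaw":28,"dx":-0.01,"dy":-0.025,"dz":0,"ax":0,"ay":0,"az":0}]'; python3 st.py
```

```text
clock: 16.65
tcp_pos: [0.4856, 0.1132, 0.0923]
eef_rot: [0.273, 0.962, -0.0, -0.001]
force: [0.9, -0.5, -0.0]
gripper_width: 0.024
t 16.65 tcp [0.4856 0.1132 0.0923] F [ 0.86 -0.54 -0.03] w 0.024 jawang 1.018 z [-0.002  0.    -1.   ] q [ 0.08  0.38 -0.51  0.68  0.    0.63]
```

```bash
python3 -m pendant '[{"jaw":28,"dx":-0.01,"dy":-0.025,"dz":0,"ax":0,"ay":0,"az":0}]'; python3 st.py
```

```text
clock: 16.75
tcp_pos: [0.4855, 0.113, 0.0923]
eef_rot: [0.273, 0.962, -0.0, -0.001]
force: [0.1, -0.1, -0.2]
gripper_width: 0.0238
t 16.75 tcp [0.4855 0.113  0.0923] F [ 0.08 -0.1  -0.22] w 0.0238 jawang 1.018 z [-0.002  0.    -1.   ] q [ 0.08  0.38 -0.51  0.68  0.    0.63]
```

```bash
python3 -m pendant '[{"jaw":28,"dx":-0.01,"dy":-0.025,"dz":0,"ax":0,"ay":0,"az":0}]'; python3 st.py
```

```text
clock: 16.85
tcp_pos: [0.4855, 0.113, 0.0924]
eef_rot: [0.273, 0.962, 0.0, -0.001]
force: [0.1, 0.2, -0.0]
gripper_width: 0.0241
t 16.85 tcp [0.4855 0.113  0.0924] F [ 0.13  0.25 -0.04] w 0.0241 jawang 1.019 z [-0.002  0.001 -1.   ] q [ 0.08  0.38 -0.52  0.68  0.    0.63]
```

```bash
python3 -m pendant '[{"jaw":28,"dx":-0.01,"dy":-0.025,"dz":0,"ax":0,"ay":0,"az":0}]'; python3 st.py
```

```text
clock: 16.95
tcp_pos: [0.4854, 0.1129, 0.0924]
eef_rot: [0.273, 0.962, 0.0, -0.001]
force: [-0.1, 1.9, -0.3]
gripper_width: 0.0232
t 16.95 tcp [0.4854 0.1129 0.0924] F [-0.07  1.92 -0.32] w 0.0232 jawang 1.019 z [-0.002  0.001 -1.   ] q [ 0.08  0.38 -0.52  0.68  0.    0.63]
```

Contact on the tug side. I'll build up to about 2.5 N.

```bash
python3 -m pendant '[{"jaw":28,"dx":-0.01,"dy":-0.025,"dz":0,"ax":0,"ay":0,"az":0}]'; python3 st.py
```

```text
clock: 17.05
tcp_pos: [0.4854, 0.1128, 0.0925]
eef_rot: [0.272, 0.962, 0.001, -0.001]
force: [-0.3, 2.7, -0.3]
gripper_width: 0.0239
t 17.05 tcp [0.4854 0.1128 0.0925] F [-0.34  2.75 -0.29] w 0.0239 jawang 1.019 z [-0.001  0.002 -1.   ] q [ 0.08  0.38 -0.52  0.68  0.    0.63]
```

```bash
python3 -m pendant '[{"jaw":28,"dx":-0.015,"dy":-0.025,"dz":0,"ax":0,"ay":0,"az":0}]'; python3 st.py
```

```text
clock: 17.15
tcp_pos: [0.4854, 0.1127, 0.0925]
eef_rot: [0.272, 0.962, 0.001, -0.001]
force: [1.2, 1.6, -0.7]
gripper_width: 0.0239
t 17.15 tcp [0.4854 0.1127 0.0925] F [ 1.17  1.64 -0.71] w 0.0239 jawang 1.019 z [-0.001  0.002 -1.   ] q [ 0.08  0.38 -0.52  0.68  0.    0.63]
```

```bash
python3 -m pendant '[{"jaw":28,"dx":-0.015,"dy":-0.025,"dz":0,"ax":0,"ay":0,"az":0}]'; python3 st.py
```

```text
clock: 17.25
tcp_pos: [0.4854, 0.1127, 0.0925]
eef_rot: [0.272, 0.962, 0.001, -0.001]
force: [0.3, 1.0, -0.0]
gripper_width: 0.0238
t 17.25 tcp [0.4854 0.1127 0.0925] F [ 0.31  0.99 -0.  ] w 0.0238 jawang 1.019 z [-0.001  0.003 -1.   ] q [ 0.08  0.38 -0.52  0.68  0.    0.63]
```

```bash
python3 -m pendant '[{"jaw":28,"dx":-0.015,"dy":-0.025,"dz":0,"ax":0,"ay":0,"az":0}]'; python3 st.py
```

```text
clock: 17.35
tcp_pos: [0.4854, 0.1126, 0.0926]
eef_rot: [0.272, 0.962, 0.001, -0.001]
force: [-0.0, 0.9, -0.5]
gripper_width: 0.0239
t 17.35 tcp [0.4854 0.1126 0.0926] F [-0.05  0.85 -0.51] w 0.0239 jawang 1.019 z [-0.001  0.003 -1.   ] q [ 0.08  0.38 -0.52  0.68  0.    0.63]
```

```bash
python3 -m pendant '[{"jaw":28,"dx":-0.02,"dy":-0.03,"dz":-0.01,"ax":-0.001,"ay":0,"az":0},{"jaw":28,"dx":-0.02,"dy":-0.03,"dz":-0.01,"ax":-0.001,"ay":0,"az":0}]'; python3 st.py
```

```text
clock: 17.55
tcp_pos: [0.4853, 0.1125, 0.0925]
eef_rot: [0.272, 0.962, 0.001, -0.0]
force: [1.6, 3.3, 0.2]
gripper_width: 0.0242
t 17.55 tcp [0.4853 0.1125 0.0925] F [1.56 3.29 0.23] w 0.0242 jawang 1.019 z [-0.     0.002 -1.   ] q [ 0.08  0.38 -0.52  0.68  0.    0.63]
```

```bash
python3 -m pendant '[{"jaw":28,"dx":-0.02,"dy":-0.03,"dz":-0.01,"ax":-0.001,"ay":0,"az":0},{"jaw":28,"dx":-0.02,"dy":-0.03,"dz":-0.01,"ax":-0.001,"ay":0,"az":0}]'; python3 st.py
```

```text
clock: 17.75
tcp_pos: [0.4852, 0.1124, 0.0924]
eef_rot: [0.272, 0.962, 0.001, 0.0]
force: [0.8, 3.0, -1.1]
gripper_width: 0.0238
t 17.75 tcp [0.4852 0.1124 0.0924] F [ 0.81  3.01 -1.08] w 0.0238 jawang 1.02 z [ 0.001  0.001 -1.   ] q [ 0.08  0.38 -0.52  0.68  0.    0.63]
```

```bash
python3 -m pendant '[{"jaw":28,"dx":-0.02,"dy":-0.03,"dz":-0.01,"ax":-0.001,"ay":0,"az":0},{"jaw":28,"dx":-0.02,"dy":-0.03,"dz":-0.01,"ax":-0.001,"ay":0,"az":0}]'; python3 st.py
```

```text
clock: 17.95
tcp_pos: [0.4851, 0.1122, 0.0924]
eef_rot: [0.272, 0.962, 0.0, 0.001]
force: [1.5, 3.4, 1.0]
gripper_width: 0.0236
t 17.95 tcp [0.4851 0.1122 0.0924] F [1.49 3.36 0.98] w 0.0236 jawang 1.02 z [ 0.001  0.    -1.   ] q [ 0.08  0.38 -0.52  0.67  0.    0.63]
```

About 3 N, with the screw holding. I'll ease slightly and keep the tug on a little longer.

```bash
python3 -m pendant '[{"jaw":28,"dx":-0.013,"dy":-0.022,"dz":0,"ax":0,"ay":0,"az":0},{"jaw":28,"dx":-0.013,"dy":-0.022,"dz":0,"ax":0,"ay":0,"az":0},{"jaw":28,"dx":-0.013,"dy":-0.022,"dz":0,"ax":0,"ay":0,"az":0}]'; python3 st.py
```

```text
clock: 18.25
tcp_pos: [0.4851, 0.1121, 0.0925]
eef_rot: [0.272, 0.962, 0.001, 0.001]
force: [1.5, 4.2, -0.5]
gripper_width: 0.0236
t 18.25 tcp [0.4851 0.1121 0.0925] F [ 1.54  4.25 -0.53] w 0.0236 jawang 1.02 z [ 0.002  0.002 -1.   ] q [ 0.08  0.37 -0.52  0.67  0.    0.63]
```

```bash
python3 -m pendant '[{"jaw":28,"dx":-0.013,"dy":-0.022,"dz":0,"ax":0,"ay":0,"az":0},{"jaw":28,"dx":-0.013,"dy":-0.022,"dz":0,"ax":0,"ay":0,"az":0},{"jaw":28,"dx":-0.013,"dy":-0.022,"dz":0,"ax":0,"ay":0,"az":0}]'; python3 st.py
```

```text
clock: 18.55
tcp_pos: [0.485, 0.1119, 0.0926]
eef_rot: [0.272, 0.962, 0.002, 0.001]
force: [1.3, 4.2, -1.4]
gripper_width: 0.0241
t 18.55 tcp [0.485  0.1119 0.0926] F [ 1.34  4.18 -1.42] w 0.0241 jawang 1.021 z [ 0.003  0.003 -1.   ] q [ 0.08  0.37 -0.52  0.67  0.    0.63]
```

```bash
python3 -m pendant '[{"jaw":28,"dx":0.04,"dy":0.07,"dz":0,"ax":0,"ay":0,"az":0},{"jaw":28,"dx":0.04,"dy":0.07,"dz":0,"ax":0,"ay":0,"az":0},{"jaw":28,"dx":0.04,"dy":0.07,"dz":0,"ax":0,"ay":0,"az":0},{"jaw":28,"dx":0.04,"dy":0.07,"dz":0,"ax":0,"ay":0,"az":0},{"jaw":36,"dx":0.02,"dy":0.03,"dz":0,"ax":0,"ay":0,"az":0},{"jaw":36,"dx":0,"dy":0,"dz":0,"ax":0,"ay":0,"az":0},{"jaw":36,"dx":0,"dy":0,"dz":0,"ax":0,"ay":0,"az":0}]'; python3 st.py;  python3 -c "
from h import *
snap('wrist','w7.png')"
```

```text
clock: 19.25
tcp_pos: [0.4847, 0.1118, 0.0918]
eef_rot: [0.273, 0.962, -0.003, -0.0]
force: [-0.7, -0.0, 0.2]
gripper_width: 0.031
t 19.25 tcp [0.4847 0.1118 0.0918] F [-0.75 -0.02  0.23] w 0.031 jawang 1.019 z [-0.002 -0.005 -1.   ] q [ 0.08  0.38 -0.52  0.68 -0.01  0.63]
```

View pics/w7.png

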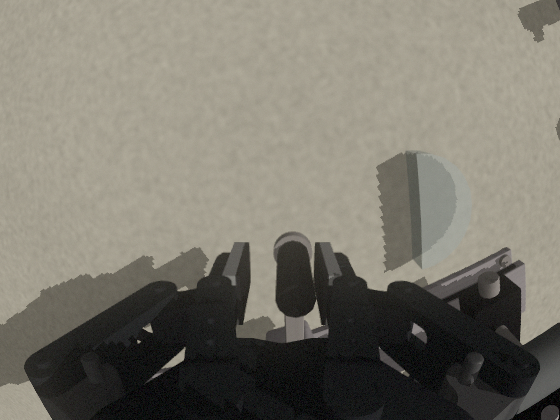

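Free of the grip. The force had crept to about 4.4 N near the end, but total travel after contact was only about 1.3 mm, far less than the 5 mm that would mean loss of home. I'll open up and recentre.

```bash
python3 st.py; python3 -m pendant '[{"jaw":44,"dx":0.05,"dy":0.1,"dz":0,"ax":0,"ay":0,"az":0},{"jaw":44,"dx":0.05,"dy":0.1,"dz":0,"ax":0,"ay":0,"az":0},{"jaw":44,"dx":0,"dy":0,"dz":0,"ax":0,"ay":0,"az":0},{"jaw":44,"dx":0,"dy":0,"dz":0,"ax":0,"ay":0,"az":0}]'; python3 st.py
```

```text
t 19.3 tcp [0.4848 0.1119 0.0918] F [-0.7   1.02 -0.92] w 0.0305 jawang 1.019 z [-0.001 -0.005 -1.   ] q [ 0.08  0.38 -0.52  0.68 -0.01  0.63]
clock: 19.7
tcp_pos: [0.4857, 0.1137, 0.0917]
eef_rot: [0.273, 0.962, -0.003, -0.0]
force: [-0.1, 0.5, -0.3]
gripper_width: 0.0375
t 19.7 tcp [0.4857 0.1137 0.0917] F [-0.14  0.51 -0.32] w 0.0375 jawang 1.019 z [-0.002 -0.006 -1.   ] q [ 0.09  0.38 -0.51  0.68 -0.01  0.64]
```

```bash
python3 -m pendant '[{"jaw":44,"dx":0.03,"dy":0.05,"dz":0.3,"ax":0,"ay":0,"az":0},{"jaw":44,"dx":0.03,"dy":0.05,"dz":0.8,"ax":0,"ay":0,"az":0},{"jaw":44,"dx":0,"dy":0,"dz":0.9,"ax":0,"ay":0,"az":0},{"jaw":44,"dx":0,"dy":0,"dz":1,"ax":0,"ay":0,"az":0},{"jaw":44,"dx":0,"dy":0,"dz":1,"ax":0,"ay":0,"az":0},{"jaw":44,"dx":0,"dy":0,"dz":1,"ax":0,"ay":0,"az":0},{"jaw":44,"dx":0,"dy":0,"dz":1,"ax":0,"ay":0,"az":0},{"jaw":44,"dx":0,"dy":0,"dz":1,"ax":0,"ay":0,"az":0},{"jaw":44,"dx":0,"dy":0,"dz":1,"ax":0,"ay":0,"az":0},{"jaw":44,"dx":0,"dy":0,"dz":1,"ax":0,"ay":0,"az":0},{"jaw":44,"dx":0,"dy":0,"dz":1,"ax":0,"ay":0,"az":0},{"jaw":44,"dx":0,"dy":0,"dz":0,"ax":0,"ay":0,"az":0}]'; python3 st.py
python3 -c "
from h import *
b=snap('wrist','w8.png');snap('scene','s8.png')
cv2.imwrite('pics/z8.png',cv2.resize(b[170:320,200:380,::-1],(720,600),interpolation=cv2.INTER_CUBIC))"
```

```text
clock: 20.9
tcp_pos: [0.4871, 0.1149, 0.2027]
eef_rot: [0.273, 0.962, -0.002, 0.002]
force: [0.3, 0.7, -0.4]
gripper_width: 0.0376
t 20.9 tcp [0.4871 0.1149 0.2027] F [ 0.26  0.67 -0.43] w 0.0376 jawang 1.019 z [ 0.002 -0.006 -1.   ] q [ 0.09  0.26 -0.37  0.95 -0.01  0.64]
```

View pics/z8.png

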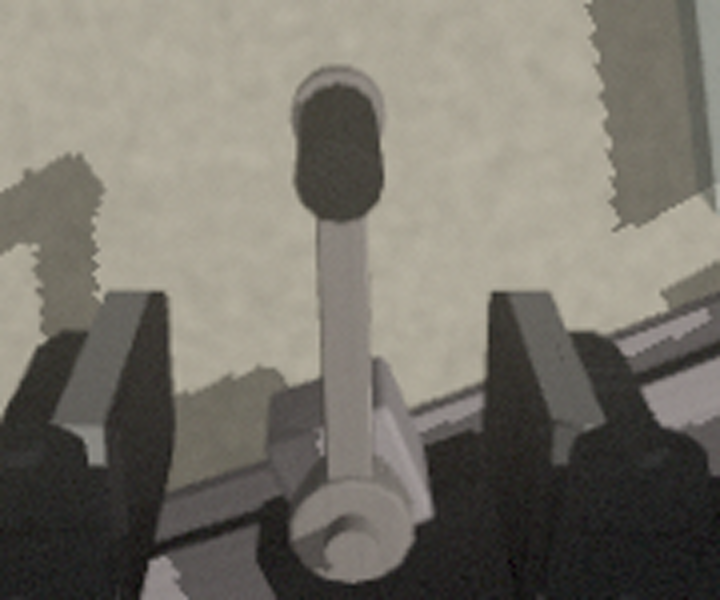

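View pics/s8.png

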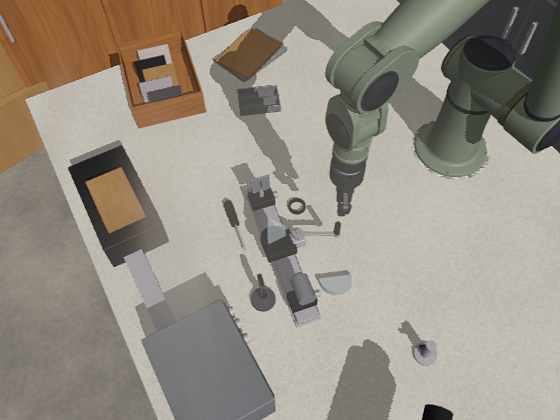

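The lever is clear and everything else looks unmoved: prism, ring at (297,205), half-round block at (335,283). Now the lever angle.

```bash
python3 - <<'E'
from h import *
G=wonz(200+339/4,170+178/4,.128);S=wonz(200+351/4,170+530/4,.092);print(G,S,np.hypot(*(G-S)[:2]))
for s in (S,np.array([.575,.067,0])):
  print('ang',np.arctan2(*(G-s)[1::-1]))
a=cv2.imread('pics/s0.png').astype(int);b=cv2.imread('pics/s8.png').astype(int)
d=(abs(a-b).sum(2)>60).astype(np.uint8)
for n,(u,v) in dict(ring=(297,205),block=(335,284),prism=(275,232),stand=(263,298),driver=(234,222),tray=(258,100),holder=(426,352)).items():print(n,d[v-12:v+12,u-12:u+12].sum())
E
```

```text
[0.48669944 0.1176641  0.128     ] [0.56832126 0.07111217 0.092     ] 0.09396383970755484
ang 2.623269915710419
ang 2.6206842003368265
ring 112
block 0
prism 0
stand 0
driver 0
tray 308
holder 0
```

The lever angle is 2.62 rad against a predicted home of 2.62. The pixel differences at the ring and tray come from shadows and the arm having moved. Handing in.

```bash
python3 -c "
from h import *
workorder.sign_off()"; python3 st.py
```

```text
the job is handed in; nothing more can be done
the job is handed in; nothing more can be done
```

I turned the clamp screw home, loaded and tugged the grip as asked, then let go and handed the job in at about 21 s. No verdict was reported.

- **Turning:** I straddled the grip with part-closed jaws and pushed it clockwise at about 5 N until the tool stopped advancing and the load began to rise.
- **Load:** I held about 9.5–10 N for over 2 s, then about 10.5 N for another 1.2 s. The tool did not creep, and the highest load I read across the lever was about 10.6 N.
- **Tug back:** With the other pad I pulled back for about 1.5 s, more than the 1 s asked. I aimed for 2.5 N, but the arm crept and the tug rose from about 1.5 N to about 4.4 N. That is above target and close to the 5 N that turns the screw loose. The tool moved only about 1.3 mm during the tug, where falling below 0.95 rad would take about 5 mm.
- **Last checks:** With the jaws lifted clear, the camera put the lever at 2.62 rad, matching the 2.62 rad I predicted for home. The wrist force was near zero.
- **Loose things:** Comparing the scene pictures before and after, the prism, half-round block, lens stand, screwdriver and post holder were unchanged. The pixels did change around the lens cell and the tray. I put that down to the lever's shadow and the arm moving away, and both looked in place by eye.

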